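# Feed a thread spool through the dust flap

### The job

Load the blue thread spool lying in the channel of the wooden spool magazine: swing the orange self-closing flap open with one finger, before the spool reaches it, and keep it open with that finger while the other finger pushes the spool along the channel and in past it. Push the spool far enough in that the flap can shut completely behind it, then come out so that it does. Only push: do not lift the spool, keep it down in the channel, and leave the other things on the counter alone.

Things in the scene. Friction and masses are not known exactly. Their poses are not given: they have to be found in the camera images.
- magazine: Fixed light-wood spool magazine, open on top. Origin: under the flap line's middle, on the channel's centre line, at counter level; +x the way spools go in, +y the flap's hinge side, z up. Plate 4 mm thick, x -123..187, y -41..77 mm. Bay behind the flap: walls 44 mm high, inner faces y = -36, y = 72, x = 182 mm. Posts 60 mm high at x = 0: hinge post y 68..77, jamb post y -41..-33.
- channel_stop (a point): Middle of the near face of the channel's end stop (26 mm high), at magazine x = 155, y = 0, 14 mm above the counter. The channel is the 30 mm gap (y -15..15) between two darker rails, each 7 mm wide with its top 14 mm above the counter, x -120..155 mm; they pass under the flap. In front of the flap (x < 0) there are only plate and rails.
- flap (a joint): Orange dust flap on an upright hinge. 0: shut across the channel; grows as its free edge swings into the bay (+x), to 1.5 rad. A spring shuts it (0.012 N m at 0, 0.042 N m at 1.5 rad), in about half a second once let go. 3 to 5 mm thick, 80 mm long from the pin (shut, it ends at y = -18 mm), lower edge 17 mm and upper edge 51 mm above the counter.
- flap_hinge (a point): On the axis of the flap's upright steel hinge pin, at magazine x = 0, y = 62 mm, 34 mm above the counter. The flap sweeps a quarter circle of 80 mm radius about it inside the bay, so a spool whose rear end is less than about 66 mm past the flap line keeps it from shutting.
- flap_edge (a point): Middle of the flap's free edge, 34 mm above the counter.
- blue_spool: Thread spool wound with blue thread, cream end flanges, 27 mm diameter, 46 mm long, about 30 g, lying in the channel on the base plate (axis 17.5 mm, top 31 mm above the counter) in front of the flap. Origin: centre of its rear end face (the end away from the flap); its own +z runs along its axis towards the flap.
- blue_spool_mid (a point): Centre of the blue spool.
- white_spool: Bystander, loose: thread spool with greyish-white thread, standing, 27 mm diameter, 46 mm high, 18 g; origin under its centre.
- stamp: Bystander, loose: rubber stamp with turned wooden handle, black foot, 26 x 50 x 66 mm; origin under its centre.
- chalk: Bystander, loose: light-blue tailor's chalk, 36 x 46 x 8 mm; origin under its centre.
- tin: Bystander, loose: round pin tin with red lid, 66 mm diameter, 22 mm high; origin under its centre.
- marker: Bystander, loose: white felt marker with black cap, lying, 16 x 140 x 14 mm; origin under its centre.
Not all that is in view belongs to the job. There is more than one size of the blue_spool; the one meant has the size given above.

How it is judged (in metres and radians):
On the way, in this order (a step that is already met when the one before it is completed fails the run):
1. a finger has swung the flap at least 0.4 rad open while the spool's middle is still more than 10 mm in front of the flap line (value of joint flap above 0.4 rad and contact force between the fingers and flap above 0.03 N and x of blue_spool_mid in the frame of magazine below -0.01 m), for 0.05 s.
2. a finger is still holding the flap at least 0.4 rad open while the spool's middle is 5 to 35 mm past the flap line (value of joint flap above 0.4 rad and contact force between the fingers and flap above 0.03 N and x of blue_spool_mid in the frame of magazine between 0.005 and 0.035 m), for 0.05 s.
At the end, for the whole second after the job is handed in: The blue spool lies at rest in the channel behind the flap (its middle 85 to 145 mm past the flap line, within 8 mm of the channel's centre line and not raised more than 6 mm), and the flap is shut to within 0.06 rad (x of blue_spool_mid in the frame of magazine between 0.085 and 0.145 m and y of blue_spool_mid in the frame of magazine between -0.008 and 0.008 m and z of blue_spool_mid in the frame of magazine below 0.024 m and value of joint flap below 0.06 rad and linear speed of blue_spool below 0.02 m/s); the robot touches nothing.
It fails at once if the blue spool is lifted more than 10 mm (z of blue_spool_mid in the frame of magazine above 0.0275 m).
It fails at once if a bystander (white spool, stamp, chalk, tin or marker) is moved more than 15 mm (distance of any of white_spool, stamp, chalk, tin, marker from where it was at the start of the episode above 0.015 m).
It also fails if it takes over 42 s, if anything falls off the work surface, if the arm or the gripper's body presses on something with over 40 N, if the wrist force passes 120 N, or if a joint passes its speed limit or range.

### The arm

A 6-joint arm with a two-finger parallel gripper is mounted at the origin on a cart in front of the work surface, level with it; the furniture and walls round the work are solid. World frame = base frame: x ahead of the robot, y to its left, z up, the work surface at z = 0. Lengths are in m, angles in degrees, forces in N, time in s.
With the tool pointing down it reaches from about 0.4 to 0.825 m from the base axis. Payload 7 kg.
Tool frame: the origin (TCP) lies midway between the tips of the shut fingers; the grasp point (between the pads) lies 19 mm behind it (ctrl.hold_point_z is the distance from the TCP to the grasp point, in m); z points along the fingers, y is the line along which they close (so a half turn about z gives the same grasp; the last joint's range is limited). The gripper opens to 88 mm and grips with 3 to 60 N. Pads are 19 mm wide; open, the fingers measure 130 mm over their backs; the gripper's body (78 mm by 193 mm) begins 47 mm behind the grasp point.
Start: joints at [-56.545, 20.546, 0.682, 0, -70.136, -16.507], TCP at [0.197, -0.646, 0.227] pointing down, gripper open.
Joint ranges: [-176.03, 176.03], [-82.01, 121.73], [-58.28, 71.71], [-173.87, 95.51], [-174.79, -0.11], [-173.66, 173.66]. Speed limits (degrees/s): [136.94, 136.94, 172.46, 180, 180, 180].

### API

Orientations are given as [roll, pitch, yaw] about the fixed x, y, z axes, in that order (R = Rz(yaw) Ry(pitch) Rx(roll)).
In Python, from plant import ctrl gives the robot as it stands.
- The arm moves only by the tool apply_moves, never from a script. Its argument "deltas" is a list of rows, each an object with "fingers": the finger opening in mm, from 0 to 87.6; "delta_pos": the shift along the tool's x, y, z in mm, a list of three; "angular": the turn, a rotation vector about the tool's x, y, z in degrees, a list of three. A call has 1 to 10 rows; each row is the pose to reach, as a shift and turn from the pose commanded when the call began, along the tool's axes at that moment; what a row does not reach only later rows make up. A row lasts 1/10 s, in which the tool goes at most 50 mm and 8.59 degrees, less where a joint would pass 70% of its speed; a pose out of reach is approached as far as the arm can. A call with a gripper value outside its range is refused whole. The fingers move at their own pace and stop on an object; the grip force is fixed at half the most. Time passes only in rows, so rows that repeat a pose let the fingers close. It gives the time, the measured TCP pose, the force, the opening and the grip force at its end, in the units of the state.
- ctrl.get_obs(): the state, without advancing time (a new reading comes with each control period).
- ctrl.snapshot(name): name is "scene" or "top"; returns the picture (400x640x3 uint8, red, green, blue); there is no depth.
- ctrl.camera_params(name): a dict with "fx", "fy", "cx", "cy" (pixels), "dist_coeffs" ([k1, k2, p1, p2, k3] as OpenCV has them; the pictures are not rectified), "cam_to_world" (4x4, takes a point from camera to world coordinates). Camera axes: x right, y up, looking along -z (the intrinsics and any distortion apply to the point x, -y, -z); pixel columns grow to the right and rows downward; lengths in m; the calibration is good to about 2 mm. A picture is of the moment at which its call begins. camera_params takes no time and is no camera call.
- ctrl.close_job(): hands the job in; it is judged then, once.
The state is a dict: "clock": time; "joint_pos": joint angles; "qvel": joint speeds; "tau": joint torques, N m; "tool_pos": TCP position; "orientation": TCP orientation; "force": force on the tool from outside, world axes, zero at the start; "moment": the same for the moment, N m; "opening": finger opening in m; "gripper_force": force on a finger pad.
Only numpy, scipy, OpenCV 4.12 (cv2) and the standard library are available. Lean on these libraries where they do the work, as an engineer would, in place of code of your own. Each camera call takes 0.05 s, during which the arm holds its last target. There are 200 camera calls.

## Working session

There is one attempt and no reset: what is moved stays moved. The work goes in short steps, Python scripts to look and compute and a tool call to move; the robot and the scene stay as the last step left them, time stands still between calls to the robot, and variables do not carry over. Pictures are saved under pics/ and viewed, at most 10 in all, crops included, and the job is handed in when it is done.

Besides the shell and the picture viewer there is one more tool, called as a command line: name --argument value ..., lists and objects as JSON in quotes. apply_moves: Moves the arm, as the interface text tells. Its arguments: {"type":"object","properties":{"deltas":{"type":"array"}},"required":["deltas"]}

```bash
mkdir -p pics
python3 - <<'E'
from plant import ctrl
import cv2,numpy as np
for n in("scene","top"):
    im=ctrl.snapshot(n); cv2.imwrite(f"pics/{n}0.png",im[:,:,::-1])
    p=ctrl.camera_params(n); print(n,p["fx"],p["fy"],p["cx"],p["cy"],p["dist_coeffs"]); print(np.round(p["cam_to_world"],3))
o=ctrl.get_obs();print(o["clock"],o["tool_pos"],o["orientation"],o["opening"],o["force"])
E
```

```text
scene 500.4639520374923 500.4639520374923 316.126392495076 197.48467510734136 [0.01271423 0.         0.         0.         0.        ]
[[ 0.77   0.252 -0.586 -0.237]
 [-0.638  0.334 -0.694 -1.035]
 [ 0.021  0.908  0.418  0.615]
 [ 0.     0.     0.     1.   ]]
top 405.94348265971115 405.94348265971115 330.52904033988204 195.71210026056056 [-0.01742234  0.          0.          0.          0.        ]
[[ 0.054  0.974 -0.22   0.378]
 [-0.999  0.053 -0.013 -0.089]
 [-0.001  0.22   0.975  0.964]
 [ 0.     0.     0.     1.   ]]
0.1 [ 0.19661434 -0.64527042  0.22572026] [ 1.79914577e+02 -7.11347068e-03 -1.63060692e+02] 0.08760028379430865 [ 0.10235049  0.67853794 -0.89849842]
```

View pics/scene0.png

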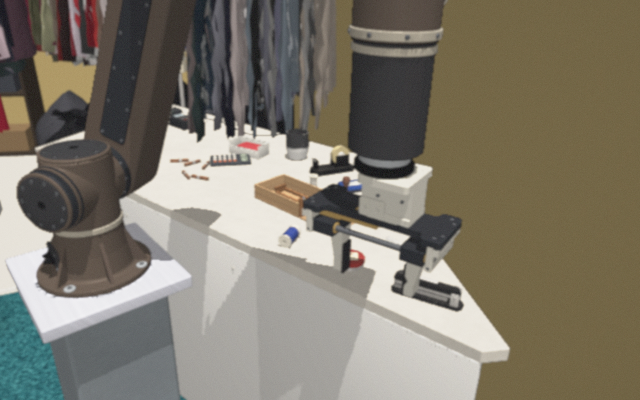

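View pics/top0.png

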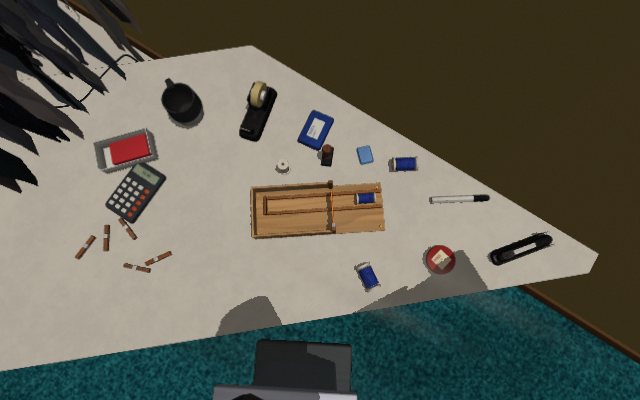

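The top picture shows the magazine at (250..385, 182..238), with its bay to the left, the flap line near column 333 and the spool in the channel at (366,198). I'll zoom in for corners.

Run:
```python
import cv2
im=cv2.imread("pics/top0.png")[170:250,240:400]
cv2.imwrite("pics/crop.png",cv2.resize(im,None,fx=5,fy=5,interpolation=cv2.INTER_CUBIC))
```

```text
(no output)
```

View pics/crop.png

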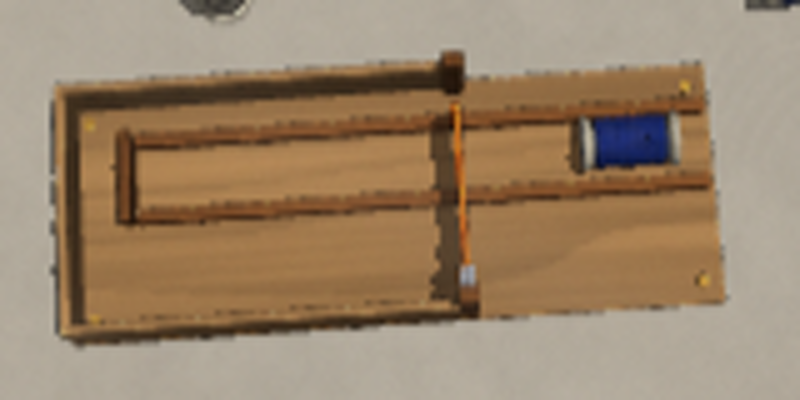

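```bash
cat > h.py <<'E'
from plant import ctrl
import cv2,numpy as np
from scipy.optimize import least_squares
def ray(name,uv,z):
    p=ctrl.camera_params(name);T=np.array(p["cam_to_world"])
    K=np.array([[p["fx"],0,p["cx"]],[0,p["fy"],p["cy"]],[0,0,1]])
    q=cv2.undistortPoints(np.array([[uv]],float),K,np.array(p["dist_coeffs"]))[0,0]
    d=T[:3,:3]@[q[0],-q[1],-1];o=T[:3,3]
    return (o+d*(z-o[2])/d[2])[:2]
E
python3 - <<'E'
from h import *
pts=[((703,66),.004,-.123,-.041),((724,301),.004,-.123,.077),((703,97),.014,-.120,-.022),((711,189),.014,-.120,.022),
((57,87),.044,.187,-.041),((62,336),.044,.187,.077),((457,103),.051,0,-.018),((133,215),.014,.155,.015)]
W=np.array([ray("top",[(u+.5)/5-.5+240,(v+.5)/5-.5+170],z) for (u,v),z,_,_ in pts]);M=np.array([p[2:] for p in pts])
f=lambda s:(M@np.array([[np.cos(s[2]),np.sin(s[2])],[-np.sin(s[2]),np.cos(s[2])]])+s[:2]-W).ravel()
r=least_squares(f,[.4,-.1,1.5],loss="soft_l1",f_scale=.002);s=r.x
print(s[:2],np.degrees(s[2]));print(np.round(f(s).reshape(-1,2)*1000,1))
np.save("mag.npy",s)
R=np.array([[np.cos(s[2]),-np.sin(s[2])],[np.sin(s[2]),np.cos(s[2])]])
for uv,z in[((583,140),.031),((677,138),.031),((467,268),.051)]:
    w=ray("top",[(uv[0]+.5)/5-.5+240,(uv[1]+.5)/5-.5+170],z);print(w,(R.T@(w-s[:2])*1000).round(1))
for n,uv in dict(white=(283,166),stamp=(327,155),chalk=(365,155),tin=(440,260),blue2=(405,164),blue3=(368,276),marker0=(432,199),marker1=(488,198),bluetin=(316,130)).items():
    w=ray("top",uv,.02);print(n,w.round(3),(R.T@(w-s[:2])*1000).round(0))
E
```

```text
[ 0.57822014 -0.07866426] 97.01918990782583
[[ 0.8 -0.2]
 [-1.3 -1.4]
 [-0.3 -0.2]
 [ 1.  -0.5]
 [ 0.   1.8]
 [-1.   1. ]
 [-0.7  0.7]
 [ 1.8 -1. ]]
[ 0.58690201 -0.13711249] [-59.1  -1.5]
[ 0.59025876 -0.18129599] [-103.3    0.6]
[ 0.52004373 -0.08585991] [-0.  58.6]
white [0.658 0.043] [111. -94.]
stamp [ 0.692 -0.062] [   2. -115.]
chalk [ 0.697 -0.155] [ -90. -109.]
tin [ 0.453 -0.337] [-241.  156.]
blue2 [ 0.679 -0.253] [-185.  -79.]
blue3 [ 0.408 -0.172] [-72. 181.]
marker0 [ 0.596 -0.318] [-240.   12.]
marker1 [ 0.605 -0.452] [-374.   19.]
bluetin [ 0.755 -0.031] [  25. -182.]
```

The fit agrees to within 1–2 mm. The spool lies from x≈-104 to -58 mm on the centre line (46 mm, so it is the right one).

Plan: yaw the gripper 25° and set the opening to 60 mm. The rear finger pushes the spool. The front finger, offset towards the hinge (y≈38), holds the flap.

```bash
cat >> h.py <<'E'
from scipy.spatial.transform import Rotation as Ro
def go(mx,my,z,th=25):
    "delta in tool axes (mm, deg) to a midpoint given in magazine mm"
    s=np.load("mag.npy");o=ctrl.get_obs()
    c,n=np.cos(s[2]),np.sin(s[2])
    w=np.r_[s[:2]+np.array([[c,-n],[n,c]])@[mx/1e3,my/1e3],z/1e3]
    T=Ro.from_euler("xyz",o["orientation"],degrees=True)
    G=Ro.from_euler("xyz",[180,0,np.degrees(s[2])+th+90],degrees=True)
    print("d",(T.inv().apply(w-o["tool_pos"])*1e3).round(1),"rot",(T.inv()*G).as_rotvec(degrees=True).round(2),"world",w.round(4))
    m=np.array([[c,n],[-n,c]])@(np.array(o["tool_pos"])[:2]-s[:2])*1e3
    print("t",o["clock"],"mag",m.round(1),"z",o["tool_pos"][2],"open",o["opening"],"F",np.round(o["force"],1))
E
python3 -c "
from h import *
go(-89,21,120)"
```

```text
d [-494.1  346.6  106.2] rot [  0.09   0.   -15.08] world [ 0.5683 -0.1696  0.12  ]
t 0.1 mag [-515.7  448. ] z 0.22572025517790534 open 0.08760028379430865 F [ 0.1  0.7 -0.9]
```

apply_moves --deltas '[{"fingers": 60,"delta_pos": [-20,14,0],"angular": [0,0,-1]},{"fingers": 60,"delta_pos": [-50,35,0],"angular": [0,0,-3]},{"fingers": 60,"delta_pos": [-85,60,0],"angular": [0,0,-5]},{"fingers": 60,"delta_pos": [-120,84,0],"angular": [0,0,-7]},{"fingers": 60,"delta_pos": [-155,109,0],"angular": [0,0,-9]},{"fingers": 60,"delta_pos": [-190,133,0],"angular": [0,0,-11]},{"fingers": 60,"delta_pos": [-225,158,0],"angular": [0,0,-13]},{"fingers": 60,"delta_pos": [-260,182,0],"angular": [0,0,-15]},{"fingers": 60,"delta_pos": [-290,203,0],"angular": [0,0,-15]},{"fingers": 60,"delta_pos": [-310,217,0],"angular": [0,0,-15]}]'

```text
clock: 1.1
tool_pos: [0.4311, -0.3457, 0.2264]
orientation: [180.0, 0.0, -148.0]
force: [0.8, -0.0, -0.9]
opening: 0.0601
gripper_force: 0.0
```

```bash
python3 -c "
from h import *
go(-89,21,120)"
```

```text
d [-209.7   76.6  106.5] rot [0.02 0.01 0.01] world [ 0.5683 -0.1696  0.12  ]
t 1.1 mag [-247.1  178.6] z 0.22640147030182853 open 0.06014675815595132 F [ 0.8 -0.  -0.9]
```

apply_moves --deltas '[{"fingers": 60,"delta_pos": [-20,8,0],"angular": [0,0,0]},{"fingers": 60,"delta_pos": [-50,18,10],"angular": [0,0,0]},{"fingers": 60,"delta_pos": [-85,31,25],"angular": [0,0,0]},{"fingers": 60,"delta_pos": [-120,44,45],"angular": [0,0,0]},{"fingers": 60,"delta_pos": [-150,55,65],"angular": [0,0,0]},{"fingers": 60,"delta_pos": [-180,66,85],"angular": [0,0,0]},{"fingers": 60,"delta_pos": [-200,73,100],"angular": [0,0,0]},{"fingers": 60,"delta_pos": [-210,77,106],"angular": [0,0,0]},{"fingers": 60,"delta_pos": [-210,77,106],"angular": [0,0,0]},{"fingers": 60,"delta_pos": [-210,77,106],"angular": [0,0,0]}]'

```text
clock: 2.1
tool_pos: [0.5673, -0.1717, 0.1208]
orientation: [-180.0, -0.0, -148.0]
force: [0.3, 0.2, 0.2]
opening: 0.06
gripper_force: 0.0
```

Run:
```python
from h import *
go(-89,21,18)
a=ctrl.snapshot("top")[120:270,220:420,::-1]; b=ctrl.snapshot("scene")[100:300,200:420,::-1]
cv2.imwrite("pics/b.png",np.hstack([cv2.resize(x,(400,400*x.shape[0]//x.shape[1]) ,interpolation=cv2.INTER_CUBIC)[:300] for x in(a,b)]))
```

```text
d [ -1.9   1.3 102.8] rot [-0.01 -0.01 -0.07] world [ 0.5683 -0.1696  0.018 ]
t 2.1 mag [-91.   22.2] z 0.1208445837516224 open 0.05995739384380592 F [0.3 0.2 0.2]
```

View pics/b.png

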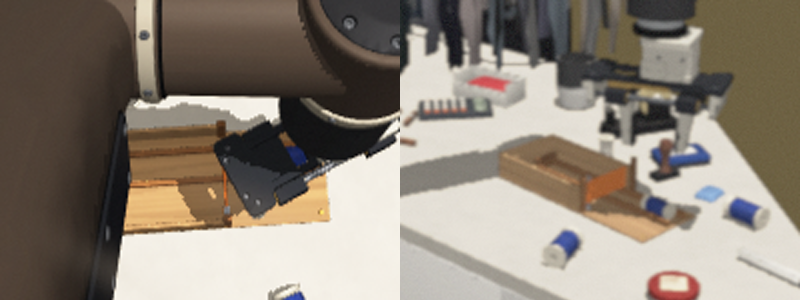

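Left (top): the arm covers most of the view, but the magazine and flap are unmoved. Right (scene): the fingers hang above the spool, which is still in the channel at about (657,205). Lowering now.

apply_moves --deltas '[{"fingers": 60,"delta_pos": [-1,0,12],"angular": [0,0,0]},{"fingers": 60,"delta_pos": [-1,0,30],"angular": [0,0,0]},{"fingers": 60,"delta_pos": [-1,0,48],"angular": [0,0,0]},{"fingers": 60,"delta_pos": [-1,0,64],"angular": [0,0,0]},{"fingers": 60,"delta_pos": [-1,0,78],"angular": [0,0,0]},{"fingers": 60,"delta_pos": [-1,0,88],"angular": [0,0,0]},{"fingers": 60,"delta_pos": [-1,0,96],"angular": [0,0,0]},{"fingers": 60,"delta_pos": [-1,0,101],"angular": [0,0,0]},{"fingers": 60,"delta_pos": [-1,0,101],"angular": [0,0,0]},{"fingers": 60,"delta_pos": [-1,0,101],"angular": [0,0,0]}]'

```text
clock: 3.2
tool_pos: [0.5686, -0.1708, 0.0199]
orientation: [-180.0, 0.0, -148.0]
force: [0.9, 0.2, 0.3]
opening: 0.0598
gripper_force: 0.0
```

Run:
```python
from h import *
for x in (-42,8,38,58): go(x,21.5,19)
b=ctrl.snapshot("scene")[140:260,260:420,::-1]
cv2.imwrite("pics/c.png",cv2.resize(b,None,fx=5,fy=5,interpolation=cv2.INTER_CUBIC))
```

```text
d [-19.7  44.1   0.9] rot [-0.02  0.02 -0.06] world [ 0.562 -0.123  0.019]
t 3.2 mag [-90.3  20.8] z 0.01992184183320997 open 0.05981707485926183 F [0.9 0.2 0.3]
d [-40.8  89.4   0.9] rot [-0.02  0.02 -0.06] world [ 0.5559 -0.0734  0.019 ]
t 3.2 mag [-90.3  20.8] z 0.01992184183320997 open 0.05981707485926183 F [0.9 0.2 0.3]
d [-53.4 116.6   0.9] rot [-0.02  0.02 -0.06] world [ 0.5522 -0.0436  0.019 ]
t 3.2 mag [-90.3  20.8] z 0.01992184183320997 open 0.05981707485926183 F [0.9 0.2 0.3]
d [-61.9 134.7   0.9] rot [-0.02  0.02 -0.06] world [ 0.5498 -0.0237  0.019 ]
t 3.2 mag [-90.3  20.8] z 0.01992184183320997 open 0.05981707485926183 F [0.9 0.2 0.3]
```

View pics/c.png

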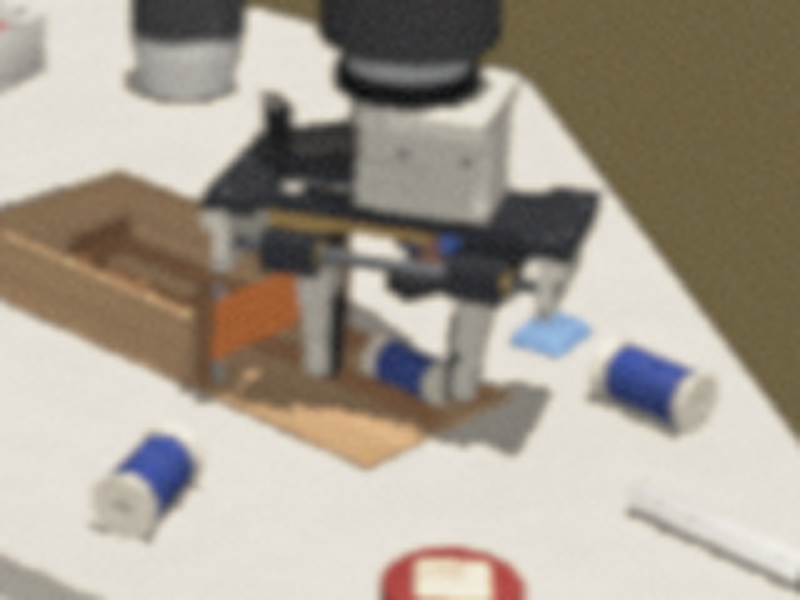

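The fingers straddle the spool: rear finger behind it at (465,350), front finger beside it at (320,320), flap ahead and clear. Now pushing.

apply_moves --deltas '[{"fingers": 60,"delta_pos": [-2,4.5,1],"angular": [0,0,0]},{"fingers": 60,"delta_pos": [-4,9,1],"angular": [0,0,0]},{"fingers": 60,"delta_pos": [-6,13.5,1],"angular": [0,0,0]},{"fingers": 60,"delta_pos": [-8,18,1],"angular": [0,0,0]},{"fingers": 60,"delta_pos": [-10,22.5,1],"angular": [0,0,0]},{"fingers": 60,"delta_pos": [-12,27,1],"angular": [0,0,0]},{"fingers": 60,"delta_pos": [-14,31.5,1],"angular": [0,0,0]},{"fingers": 60,"delta_pos": [-16,36,1],"angular": [0,0,0]},{"fingers": 60,"delta_pos": [-18,40,1],"angular": [0,0,0]},{"fingers": 60,"delta_pos": [-20,44,1],"angular": [0,0,0]}]'

```text
clock: 4.25
tool_pos: [0.5618, -0.1226, 0.0185]
orientation: [180.0, -0.0, -148.1]
force: [0.3, -1.5, 1.0]
opening: 0.0602
gripper_force: 0.6
```

Run:
```python
from h import *
for x in (-2,58): go(x,21.5,19)
b=ctrl.snapshot("scene")[140:260,260:420,::-1]
cv2.imwrite("pics/d.png",cv2.resize(b,None,fx=5,fy=5,interpolation=cv2.INTER_CUBIC))
```

```text
d [-16.8  35.8  -0.5] rot [ 0.   -0.02 -0.07] world [ 0.5571 -0.0833  0.019 ]
t 4.25 mag [-41.6  21.7] z 0.01854344024813028 open 0.060177520835630736 F [ 0.3 -1.5  1. ]
d [-42.1  90.2  -0.5] rot [ 0.   -0.02 -0.07] world [ 0.5498 -0.0237  0.019 ]
t 4.25 mag [-41.6  21.7] z 0.01854344024813028 open 0.060177520835630736 F [ 0.3 -1.5  1. ]
```

View pics/d.png

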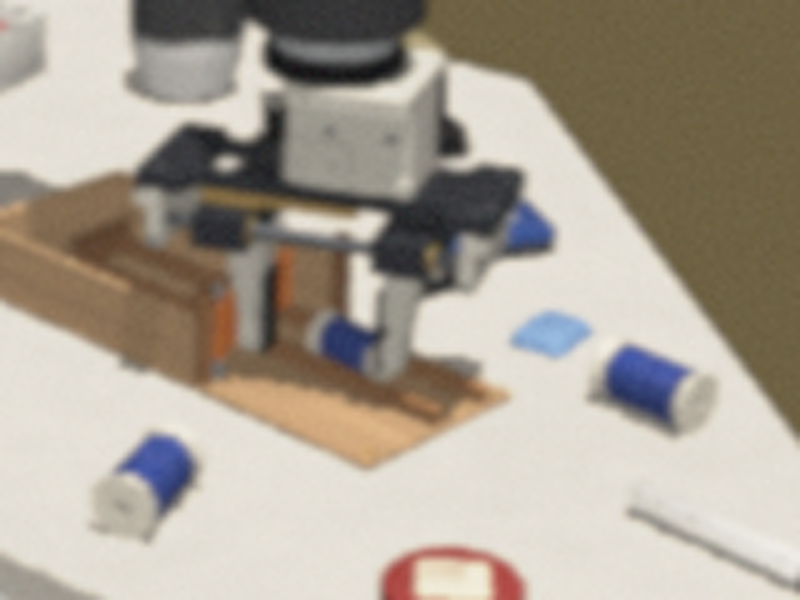

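The rear finger now touches the spool at (390,340) and the front finger meets the flap at the hinge side. TCP x ≈ spool middle. Continuing.

apply_moves --deltas '[{"fingers": 60,"delta_pos": [-1.7,3.6,0],"angular": [0,0,0]},{"fingers": 60,"delta_pos": [-3.4,7.2,0],"angular": [0,0,0]},{"fingers": 60,"delta_pos": [-5,10.8,0],"angular": [0,0,0]},{"fingers": 60,"delta_pos": [-6.7,14.4,0],"angular": [0,0,0]},{"fingers": 60,"delta_pos": [-8.4,18,0],"angular": [0,0,0]},{"fingers": 60,"delta_pos": [-10,21.6,0],"angular": [0,0,0]},{"fingers": 60,"delta_pos": [-11.7,25.2,0],"angular": [0,0,0]},{"fingers": 60,"delta_pos": [-13.4,28.8,0],"angular": [0,0,0]},{"fingers": 60,"delta_pos": [-15,32.4,0],"angular": [0,0,0]},{"fingers": 60,"delta_pos": [-16.8,36,0],"angular": [0,0,0]}]'

```text
clock: 5.3
tool_pos: [0.5571, -0.083, 0.0185]
orientation: [180.0, 0.0, -148.1]
force: [1.2, -1.4, -0.2]
opening: 0.06
gripper_force: 0.7
```

Run:
```python
from h import *
for x in (38,102): go(x,21.5,19)
b=ctrl.snapshot("scene")[140:260,240:400,::-1]; a=ctrl.snapshot("top")[170:250,240:400,::-1]
cv2.imwrite("pics/e.png",np.vstack([cv2.resize(b,(440,330),interpolation=cv2.INTER_CUBIC),cv2.resize(a,(440,220),interpolation=cv2.INTER_CUBIC)]))
```

```text
d [-16.7  36.   -0.5] rot [ 0.    0.   -0.07] world [ 0.5522 -0.0436  0.019 ]
t 5.3 mag [-1.7 21.4] z 0.01853680939636813 open 0.060039358356278 F [ 1.2 -1.4 -0.2]
d [-43.7  94.1  -0.5] rot [ 0.    0.   -0.07] world [0.5444 0.0199 0.019 ]
t 5.3 mag [-1.7 21.4] z 0.01853680939636813 open 0.060039358356278 F [ 1.2 -1.4 -0.2]
```

View pics/e.png

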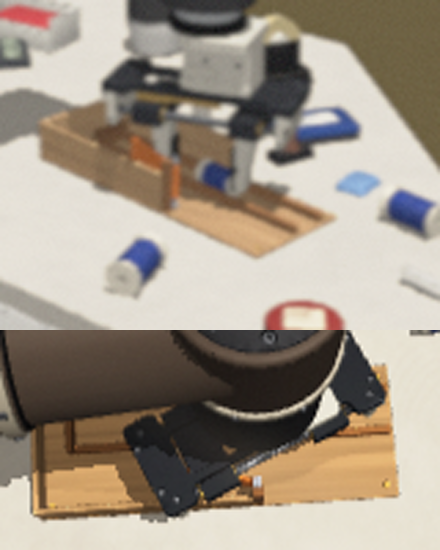

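The flap is open, held by the front finger (145,150), and the spool (215,172) is entering. Continuing at the same pace.

apply_moves --deltas '[{"fingers": 60,"delta_pos": [-1.7,3.6,0],"angular": [0,0,0]},{"fingers": 60,"delta_pos": [-3.4,7.2,0],"angular": [0,0,0]},{"fingers": 60,"delta_pos": [-5,10.8,0],"angular": [0,0,0]},{"fingers": 60,"delta_pos": [-6.7,14.4,0],"angular": [0,0,0]},{"fingers": 60,"delta_pos": [-8.4,18,0],"angular": [0,0,0]},{"fingers": 60,"delta_pos": [-10,21.6,0],"angular": [0,0,0]},{"fingers": 60,"delta_pos": [-11.7,25.2,0],"angular": [0,0,0]},{"fingers": 60,"delta_pos": [-13.4,28.8,0],"angular": [0,0,0]},{"fingers": 60,"delta_pos": [-15,32.4,0],"angular": [0,0,0]},{"fingers": 60,"delta_pos": [-16.8,36,0],"angular": [0,0,0]}]'

```text
clock: 6.4
tool_pos: [0.5521, -0.0439, 0.0185]
orientation: [-180.0, -0.0, -148.0]
force: [0.2, -1.2, 0.6]
opening: 0.0597
gripper_force: 0.4
```

apply_moves --deltas '[{"fingers": 60,"delta_pos": [-1.7,3.6,0],"angular": [0,0,0]},{"fingers": 60,"delta_pos": [-3.4,7.2,0],"angular": [0,0,0]},{"fingers": 60,"delta_pos": [-5,10.8,0],"angular": [0,0,0]},{"fingers": 60,"delta_pos": [-6.7,14.4,0],"angular": [0,0,0]},{"fingers": 60,"delta_pos": [-8.4,18,0],"angular": [0,0,0]},{"fingers": 60,"delta_pos": [-10,21.6,0],"angular": [0,0,0]},{"fingers": 60,"delta_pos": [-11.7,25.2,0],"angular": [0,0,0]},{"fingers": 60,"delta_pos": [-13.4,28.8,0],"angular": [0,0,0]},{"fingers": 60,"delta_pos": [-15,32.4,0],"angular": [0,0,0]},{"fingers": 60,"delta_pos": [-16.8,36,0],"angular": [0,0,0]}]'

```text
clock: 7.4
tool_pos: [0.5475, -0.0042, 0.0185]
orientation: [180.0, -0.0, -148.1]
force: [0.0, -0.9, 0.2]
opening: 0.0603
gripper_force: 0.3
```

Run:
```python
from h import *
go(103,21.5,19)
b=ctrl.snapshot("scene")[120:240,220:380,::-1]
cv2.imwrite("pics/f.png",cv2.resize(b,None,fx=5,fy=5,interpolation=cv2.INTER_CUBIC))
```

```text
d [-10.6  23.   -0.5] rot [ 0.   -0.01 -0.07] world [0.5443 0.0209 0.019 ]
t 7.4 mag [77.7 21.4] z 0.01851830021054888 open 0.060274348361359996 F [ 0.  -0.9  0.2]
```

View pics/f.png

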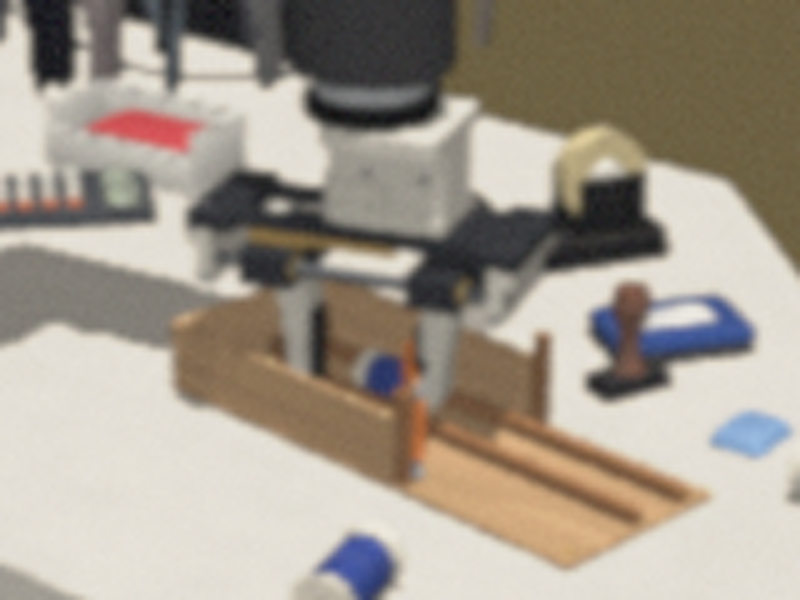

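The spool is well inside at (385,375), and the flap now rests against the rear finger. Pushing the last 25 mm, backing off 4 mm, then lifting.

apply_moves --deltas '[{"fingers": 60,"delta_pos": [-1.7,3.6,0],"angular": [0,0,0]},{"fingers": 60,"delta_pos": [-3.4,7.2,0],"angular": [0,0,0]},{"fingers": 60,"delta_pos": [-5,10.8,0],"angular": [0,0,0]},{"fingers": 60,"delta_pos": [-6.7,14.4,0],"angular": [0,0,0]},{"fingers": 60,"delta_pos": [-8.4,18,0],"angular": [0,0,0]},{"fingers": 60,"delta_pos": [-9.6,20.5,0],"angular": [0,0,0]},{"fingers": 60,"delta_pos": [-10.6,23,0],"angular": [0,0,0]},{"fingers": 60,"delta_pos": [-10.6,23,0],"angular": [0,0,0]},{"fingers": 60,"delta_pos": [-9.6,21,0],"angular": [0,0,0]},{"fingers": 60,"delta_pos": [-9,19.5,0],"angular": [0,0,0]}]'

```text
clock: 8.45
tool_pos: [0.5478, 0.0186, 0.0192]
orientation: [-180.0, 0.3, -148.0]
force: [6.1, 9.4, -4.7]
opening: 0.0598
gripper_force: 5.1
```

apply_moves --deltas '[{"fingers": 60,"delta_pos": [0,0,-5],"angular": [0,0,0]},{"fingers": 60,"delta_pos": [0,0,-12],"angular": [0,0,0]},{"fingers": 60,"delta_pos": [0,0,-22],"angular": [0,0,0]},{"fingers": 60,"delta_pos": [0,0,-34],"angular": [0,0,0]},{"fingers": 60,"delta_pos": [0,0,-46],"angular": [0,0,0]},{"fingers": 60,"delta_pos": [0,0,-60],"angular": [0,0,0]},{"fingers": 60,"delta_pos": [0,0,-80],"angular": [0,0,0]},{"fingers": 60,"delta_pos": [0,0,-105],"angular": [0,0,0]},{"fingers": 60,"delta_pos": [0,0,-130],"angular": [0,0,0]},{"fingers": 60,"delta_pos": [0,0,-150],"angular": [0,0,0]}]'

```text
clock: 9.45
tool_pos: [0.545, 0.0166, 0.1711]
orientation: [-180.0, 0.1, -148.1]
force: [1.0, -0.3, -0.5]
opening: 0.0603
gripper_force: 0.0
```

apply_moves --deltas '[{"fingers": 60,"delta_pos": [15,0,-20],"angular": [0,0,0]},{"fingers": 60,"delta_pos": [40,0,-40],"angular": [0,0,0]},{"fingers": 60,"delta_pos": [70,0,-50],"angular": [0,0,0]},{"fingers": 60,"delta_pos": [100,0,-50],"angular": [0,0,0]},{"fingers": 60,"delta_pos": [125,0,-50],"angular": [0,0,0]},{"fingers": 60,"delta_pos": [140,0,-50],"angular": [0,0,0]},{"fingers": 60,"delta_pos": [150,0,-50],"angular": [0,0,0]},{"fingers": 60,"delta_pos": [150,0,-50],"angular": [0,0,0]},{"fingers": 60,"delta_pos": [150,0,-50],"angular": [0,0,0]}]'

```text
clock: 10.35
tool_pos: [0.4183, -0.0624, 0.2188]
orientation: [-180.0, 0.0, -148.1]
force: [0.3, 0.3, 0.0]
opening: 0.0598
gripper_force: 0.0
```

Run:
```python
from h import *
go(103,21.5,19)
b=ctrl.snapshot("scene")[120:240,220:380,::-1]; a=ctrl.snapshot("top")[150:250,240:400,::-1]
cv2.imwrite("pics/g.png",np.vstack([cv2.resize(b,(400,300),interpolation=cv2.INTER_CUBIC),cv2.resize(a,(400,250),interpolation=cv2.INTER_CUBIC)]))
```

```text
d [-150.9    4.1  199.9] rot [-0.01  0.03 -0.07] world [0.5443 0.0209 0.019 ]
t 10.35 mag [ 35.7 156.7] z 0.21881554524776123 open 0.05976174746911089 F [0.3 0.3 0. ]
```

View pics/g.png

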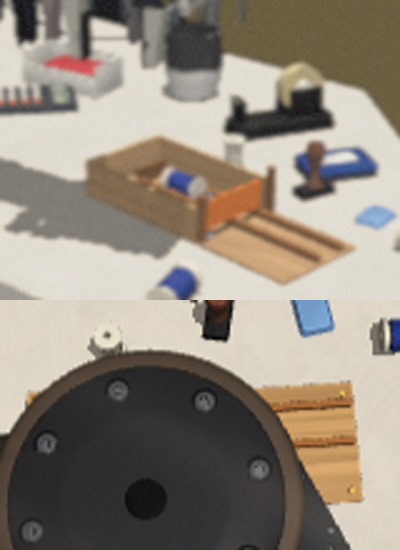

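The flap looks shut and the spool is inside. I'm moving the arm clear so I can verify from above.

apply_moves --deltas '[{"fingers": 60,"delta_pos": [10,-16,0],"angular": [0,0,0]},{"fingers": 60,"delta_pos": [27,-43,0],"angular": [0,0,0]},{"fingers": 60,"delta_pos": [48,-76,0],"angular": [0,0,0]},{"fingers": 60,"delta_pos": [69,-110,0],"angular": [0,0,0]},{"fingers": 60,"delta_pos": [90,-144,0],"angular": [0,0,0]},{"fingers": 60,"delta_pos": [111,-178,0],"angular": [0,0,0]},{"fingers": 60,"delta_pos": [132,-212,0],"angular": [0,0,0]},{"fingers": 60,"delta_pos": [150,-240,0],"angular": [0,0,0]},{"fingers": 60,"delta_pos": [160,-255,0],"angular": [0,0,0]},{"fingers": 60,"delta_pos": [160,-255,0],"angular": [0,0,0]}]'

```text
clock: 11.45
tool_pos: [0.4171, -0.3656, 0.2172]
orientation: [179.9, -0.1, -148.2]
force: [0.9, 0.2, -0.2]
opening: 0.0598
gripper_force: 0.0
```

Run:
```python
from h import *
s=np.load("mag.npy");R=np.array([[np.cos(s[2]),-np.sin(s[2])],[np.sin(s[2]),np.cos(s[2])]])
for n,b in(("scene",(140,210,240,345)),("top",(180,240,250,385))):
    h=cv2.cvtColor(ctrl.snapshot(n),cv2.COLOR_RGB2HSV)
    for c,lo,hi,z in(("blue",(105,120,30),(130,255,255),.024),("orange",(5,190,120),(16,255,255),.051)):
        m=cv2.inRange(h,lo,hi);k=np.zeros_like(m);k[b[0]:b[1],b[2]:b[3]]=m[b[0]:b[1],b[2]:b[3]]
        v,u=np.nonzero(k)
        if len(u)<5: print(n,c,"none");continue
        ps=[(u.mean(),v.mean())] if c=="blue" else [(u.mean(),v.mean()),(u[v==v.min()].mean(),v.min()),(u[v==v.max()].mean(),v.max())]
        for p in ps: print(n,c,len(u),np.round(p,1),(R.T@(ray(n,p,z)-s[:2])*1e3).round(1))
a=ctrl.snapshot("top")[170:250,240:400,::-1]
cv2.imwrite("pics/i.png",cv2.resize(a,None,fx=5,fy=5,interpolation=cv2.INTER_CUBIC))
```

```text
scene blue 45 [304.3 190.4] [ 81.9 -28.7]
scene orange none
top blue 118 [287.4 203.7] [103.9   0.5]
top orange 23 [331.6 206.6] [ 0.6 20. ]
top orange 23 [330. 191.] [  1.7 -16.9]
top orange 23 [333. 222.] [-0.2 55.9]
```

View pics/i.png

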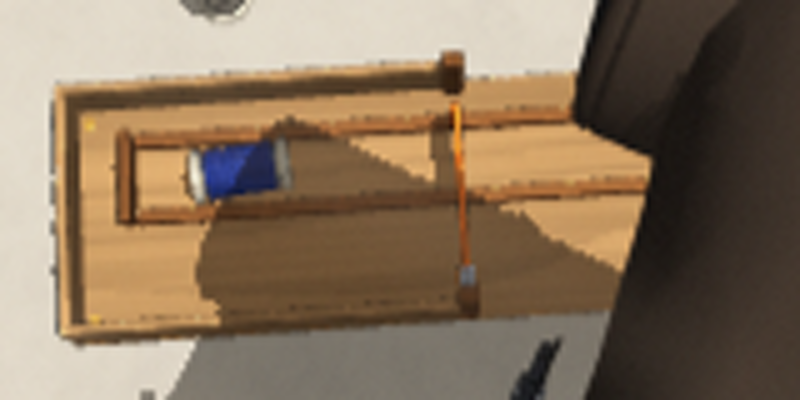

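The spool (240,170) lies in the channel with its middle at x≈104, y≈0.5 mm. The flap (457–467, 103–268) is exactly where it was when shut at the start. Handing in.

```bash
python3 -c "
from plant import ctrl
print(ctrl.close_job())"
```

```text
the job is handed in; nothing more can be done
None
```

I handed the job in at about 11.5 s. The last top picture showed the blue spool lying in the channel about 104 mm past the flap line and the flap shut behind it. No verdict came back, and I did not measure the bystanders' positions again after the run.

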